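# Find the loose pipe-clamp bolt and hold its cap open

### The job

One of the three hinged pipe clamps on this valve bank has a loose bolt, and I have to change its rubber liner. First push the spare black blanking plug fully home into the one open port and let go of it, so that no dirt gets in; then tap the three clamp bolts from above, one after another from left to right, to find the loose one, which gives a few millimetres while the others are solid. Last, take the loose bolt by its head, lift the cap it sits in at least halfway open (35 degrees or more) and finish still holding it up; leave the other things on the counter alone.

Things in the scene. Friction and masses are not known exactly. Their poses are not given: they have to be found in the camera images.
- base: Fixed dark steel plate 252 x 310 x 12 mm. On it three steel pipes (20 mm thick, axis 42 mm up, at y = +95, 0, -95 mm) run along its x, each through a hinged clamp at x = -70 mm (bolt 36 mm to the pipe's right) into a valve section at x = +60 mm. Origin: on the counter under the middle pipe; x away from the robot, y left, z up; turned up to 0.15 rad.
- plug: Spare blanking plug, black plastic, loose, standing on its stem on the counter left of the plate, 44 mm high: stem 18 mm thick, 16 mm long, tapering to 12 mm at its foot; flange 30 mm wide, 4 mm thick; round ribbed head 24 mm wide, 24 mm high, to grip. Origin: centre of the stem's foot; z towards the head.
- open_port (a point): Centre of the mouth of the one open port, 72 mm above the counter, on one of the three aluminium valve sections (which one changes; the other two have like plugs fitted, 28 mm high). Round chamfered hole 20 mm wide, 18 mm deep, in a 52 mm square pad. A plug that is home has its flange on the pad, its origin 16 mm below this point.
- bolt_a: Clamp bolt: upright, steel; hexagon head 24 mm across flats (flats face the base's +x and -x), 24 mm high, on a 31 mm collar over a rubber bush, captive in the cap of the same letter. Origin: centre of the head's top face, 86 mm above the counter. Tight bolts are rigid; the one loose bolt gives 5 mm down under about 3 N and springs back, and looks no different. Letters stand in any order.
- bolt_b: Clamp bolt: upright, steel; hexagon head 24 mm across flats (flats face the base's +x and -x), 24 mm high, on a 31 mm collar over a rubber bush, captive in the cap of the same letter. Origin: centre of the head's top face, 86 mm above the counter. Tight bolts are rigid; the one loose bolt gives 5 mm down under about 3 N and springs back, and looks no different. Letters stand in any order.
- bolt_c: Clamp bolt: upright, steel; hexagon head 24 mm across flats (flats face the base's +x and -x), 24 mm high, on a 31 mm collar over a rubber bush, captive in the cap of the same letter. Origin: centre of the head's top face, 86 mm above the counter. Tight bolts are rigid; the one loose bolt gives 5 mm down under about 3 N and springs back, and looks no different. Letters stand in any order.
- cap_a: Hinged steel pipe-clamp cap, 36 mm wide, shut at the start. Origin: on its hinge, 44 mm above the counter; the hinge is parallel to base x, on the pipe's left; the bolt is 66 mm to its right (-y). z is up when shut. With a tight bolt it is locked; with the loose one it swings up (bolt side rises) to a stop at 1.2 rad, by under 4 N at the bolt head, and falls shut if let go.
- cap_b: Hinged steel pipe-clamp cap, 36 mm wide, shut at the start. Origin: on its hinge, 44 mm above the counter; the hinge is parallel to base x, on the pipe's left; the bolt is 66 mm to its right (-y). z is up when shut. With a tight bolt it is locked; with the loose one it swings up (bolt side rises) to a stop at 1.2 rad, by under 4 N at the bolt head, and falls shut if let go.
- cap_c: Hinged steel pipe-clamp cap, 36 mm wide, shut at the start. Origin: on its hinge, 44 mm above the counter; the hinge is parallel to base x, on the pipe's left; the bolt is 66 mm to its right (-y). z is up when shut. With a tight bolt it is locked; with the loose one it swings up (bolt side rises) to a stop at 1.2 rad, by under 4 N at the bolt head, and falls shut if let go.
- adapter_1: Bystander: brass hydraulic adapter, 27 x 24 x 44 mm, standing. Origin under its centre.
- bearing: Bystander: steel ball bearing 52 mm wide, 15 mm high, lying. Origin under its centre.
- tape_measure: Bystander: tape measure 34 x 121 x 66 mm. Origin under its centre.
- elbow_0: Bystander: steel elbow fitting 67 x 61 x 29 mm, lying. Origin under its centre.
There are look-alikes about, which are no part of the job. Of the things that look like the plug, take the one that is farthest to the robot's left at the start.

How it is judged (in metres and radians):
On the way, in this order (a step that is already met when the one before it is completed fails the run):
1. the spare plug is fully home in the open port and let go (horizontal distance between plug and open_port below 0.003 m and z of plug in the frame of open_port below -0.014 m and angle between plug's own z axis and vertical below 0.08 rad and contact force between the fingers and plug below 0.1 N), for 0.2 s.
2. the left bolt's head is tapped (1.2 N or more) (((contact force between the fingers and bolt_a above 1.2 N and y of bolt_a in the frame of base above 0.014 m) or (contact force between the fingers and bolt_b above 1.2 N and y of bolt_b in the frame of base above 0.014 m) or (contact force between the fingers and bolt_c above 1.2 N and y of bolt_c in the frame of base above 0.014 m))), for 0.02 s.
3. the middle bolt's head is tapped (1.2 N or more) (((contact force between the fingers and bolt_a above 1.2 N and y of bolt_a in the frame of base between -0.081 and 0.014 m) or (contact force between the fingers and bolt_b above 1.2 N and y of bolt_b in the frame of base between -0.081 and 0.014 m) or (contact force between the fingers and bolt_c above 1.2 N and y of bolt_c in the frame of base between -0.081 and 0.014 m))), for 0.02 s.
4. the right bolt's head is tapped (1.2 N or more) (((contact force between the fingers and bolt_a above 1.2 N and y of bolt_a in the frame of base below -0.081 m) or (contact force between the fingers and bolt_b above 1.2 N and y of bolt_b in the frame of base below -0.081 m) or (contact force between the fingers and bolt_c above 1.2 N and y of bolt_c in the frame of base below -0.081 m))), for 0.02 s.
At the end, for the whole second after the job is handed in: The cap of the loose bolt is tilted open by 0.6 rad (35 degrees) or more and stands still, carried by the fingers on it or on its bolt; the plug stands released and fully home in the port that was open (within 3 mm sideways, 2 mm of its full depth) (all of step 1 and ((angle between cap_a's own z axis and vertical above 0.6 rad and contact force between the fingers and cap_a above 0.5 N and angular speed of cap_a below 0.1 rad/s) or (angle between cap_b's own z axis and vertical above 0.6 rad and contact force between the fingers and cap_b above 0.5 N and angular speed of cap_b below 0.1 rad/s) or (angle between cap_c's own z axis and vertical above 0.6 rad and contact force between the fingers and cap_c above 0.5 N and angular speed of cap_c below 0.1 rad/s))); the arm keeps its last pose, push and grip.
It fails at once if the brass adapter is moved by more than 20 mm (distance of adapter_1 from where it was at the start of the episode above 0.02 m).
It fails at once if the bearing is moved by more than 20 mm (distance of bearing from where it was at the start of the episode above 0.02 m).
It fails at once if the tape measure is moved by more than 20 mm (distance of tape_measure from where it was at the start of the episode above 0.02 m).
It fails at once if the steel elbow is moved by more than 20 mm (distance of elbow_0 from where it was at the start of the episode above 0.02 m).
It also fails if it takes over 58 s, if anything falls off the work surface, if the arm or the gripper's body presses on something with over 40 N, if the wrist force passes 120 N, or if a joint passes its speed limit or range.

### The arm

A 6-joint arm with a two-finger parallel gripper is mounted at the origin on a cart in front of the work surface, level with it; the furniture and walls round the work are solid. World frame = base frame: x ahead of the robot, y to its left, z up, the work surface at z = 0. Lengths are in mm, angles in rad, forces in N, time in s.
With the tool pointing down it reaches from about 350 to 875 mm from the base axis. Payload 4.2 kg.
Tool frame: the origin (TCP) lies between the finger pads; the fingertips stand 25 mm ahead of it and the grasp point (between the pads) lies 6 mm ahead of it; z points along the fingers, y is the line along which they close (so a half turn about z gives the same grasp; the last joint's range is limited). The gripper opens to 85 mm and grips with 20 to 120 N. Pads are 22 mm wide; open, the fingers measure 114 mm over their backs; the gripper's body (76 mm by 85 mm) begins 54 mm behind the grasp point. The pads swing forward as they close: fully open they stand 13 mm farther back than shut.
Start: joints at [-0.899, 0.385, 0.008, 0, -1.194, -0.259], TCP at [250.748, -572.473, 256.312] pointing down, gripper open.
Joint ranges: [-3.14, 3.14], [-1.21, 2.06], [-1.07, 1.41], [-3.16, 2.05], [-2.99, -0.16], [-3.1, 3.1]. Speed limits (rad/s): [2.79, 2.79, 3.14, 3.14, 3.14, 3.14].

### API

Orientations are given as a unit quaternion [x, y, z, w].
In Python, from bench import arm gives the robot as it stands.
- The arm moves only by the shell command python3 -m pendant 'ROWS'. ROWS is JSON, a list of rows, each a list of 7 numbers: the shift along the tool's x, y, z in m, then the turn, a rotation vector about the tool's x, y, z in degrees, then the finger opening in m, from 0 to 0.0854. In form: [[x, y, z, wx, wy, wz, fingers], ...]. A call has 1 to 12 rows; each row shifts and turns the commanded pose from where the row before left it, along the tool's axes as they then stand; what a row does not reach is not made up. A row lasts 1/10 s, in which the tool goes at most 50 mm and 8.59 degrees, less where a joint would pass 70% of its speed; a pose out of reach is approached as far as the arm can. A call is refused whole if a number of a shift passes 0.05 or a number of a turn 8.59, either way. A call with a gripper value outside its range is refused whole. The fingers move at their own pace and stop on an object; the grip force is fixed at half the most. Time passes only in rows, so rows that do not move let the fingers close. It gives the time, the measured TCP pose, the force, the opening and the grip force at its end, in the units of the state.
- arm.read_state(): the state, without advancing time (a new reading comes with each control period).
- arm.get_image(name): name is "scene" or "side" or "wrist"; returns a dict with "image" (480x640x3 uint8, red, green, blue), "fx", "fy", "cx", "cy" (pixels), "xyz" and "rotation" of the camera in the world. Camera axes: x right, y down, z forward; pixel columns grow to the right and rows downward; lengths in mm; the calibration is good to about 2 mm. A picture is of the moment at which its call begins. There is no depth.
- arm.job_done(): hands the job in; it is judged then, once.
The state is a dict: "clock": time; "joints": joint angles; "joint_vel": joint speeds; "joint_efforts": joint torques, N m; "position": TCP position; "ee_rot": TCP orientation; "contact_force": force on the tool from outside, world axes, zero at the start; "wrist_torque": the same for the moment, N m; "gripper_width": finger opening in mm; "grasp_force": force on a finger pad.
Only numpy, scipy, OpenCV 4.12 (cv2) and the standard library are available. Lean on these libraries where they do the work, as an engineer would, in place of code of your own. Each camera call takes 0.05 s, during which the arm holds its last target. There are 200 camera calls.

## Working session

There is one attempt and no reset: what is moved stays moved. The work goes in short steps, Python scripts to look and compute and a shell command to move; the robot and the scene stay as the last step left them, time stands still between calls to the robot, and variables do not carry over. Pictures are saved under pics/ and viewed, at most 10 in all, crops included, and the job is handed in when it is done.

```bash
mkdir -p pics; ls; cat > h.py <<'E'
import numpy as np, cv2
from bench import arm
def shot(n,f):
    d=arm.get_image(n); im=d["image"]; cv2.imwrite(f"pics/{f}.png",im[:,:,::-1])
    np.savez(f"pics/{f}.npz",**{k:np.array(v) for k,v in d.items()}); return d
def load(f): return dict(np.load(f"pics/{f}.npz"))
def ray(d,u,v):
    R=np.array(d["rotation"]); 
    r=R@np.array([(u-d["cx"])/d["fx"],(v-d["cy"])/d["fy"],1.]); return np.array(d["xyz"]),r/np.linalg.norm(r)
def onz(d,u,v,z):
    c,r=ray(d,u,v); return c+r*(z-c[2])/r[2]
def tri(obs):
    A=np.zeros((3,3));b=np.zeros(3)
    for d,u,v in obs:
        c,r=ray(d,u,v);P=np.eye(3)-np.outer(r,r);A+=P;b+=P@c
    return np.linalg.solve(A,b)
def proj(d,p):
    q=np.array(d["rotation"]).T@(np.array(p)-d["xyz"]); return q[0]/q[2]*d["fx"]+d["cx"],q[1]/q[2]*d["fy"]+d["cy"]
E
python3 - <<'E'
from h import *
for n in("scene","side"):
    d=shot(n,n+"0"); print(n,d["xyz"],np.round(d["rotation"],3).tolist(),d["fx"])
s=arm.read_state(); print(s)
E
```

```text
pics
scene [-69.40766238 450.67839172 805.84027967] [-0.425, 0.817, -0.347, 0.174] 490.7720152617993
side [-676.87653002  534.54906312  914.5246657 ] [-0.48, 0.729, -0.409, 0.266] 589.8280310998027
{'clock': 0.1, 'joints': array([-8.99426584e-01,  3.85515670e-01,  6.77940778e-03, -3.90947128e-04,
       -1.19399141e+00, -2.58609644e-01]), 'joint_vel': array([ 0.00017877, -0.00289969,  0.00309743,  0.00156847,  0.00088563,
        0.00035524]), 'joint_efforts': array([-2.89838217e-04, -3.93319523e+01,  1.88928080e+01,  4.19799864e+00,
       -2.59032218e-03,  2.52317847e-06]), 'position': array([ 250.54682071, -572.08651201,  255.32233485]), 'ee_rot': array([-2.04847448e-01,  9.78793419e-01,  9.44614633e-04, -2.70620243e-04]), 'contact_force': array([-0.97100068, -0.4575135 , -0.08717458]), 'wrist_torque': array([-0.02070028, -0.0386281 ,  0.02126199]), 'grasp_force': 0.0, 'gripper_width': 85.31908252446519}
```

View pics/scene0.png

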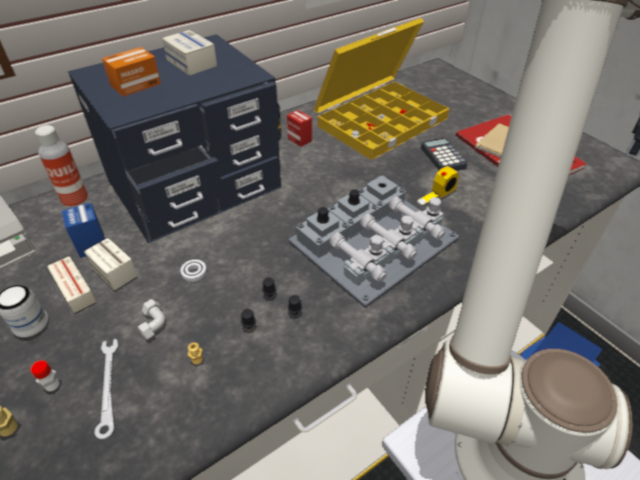

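View pics/side0.png

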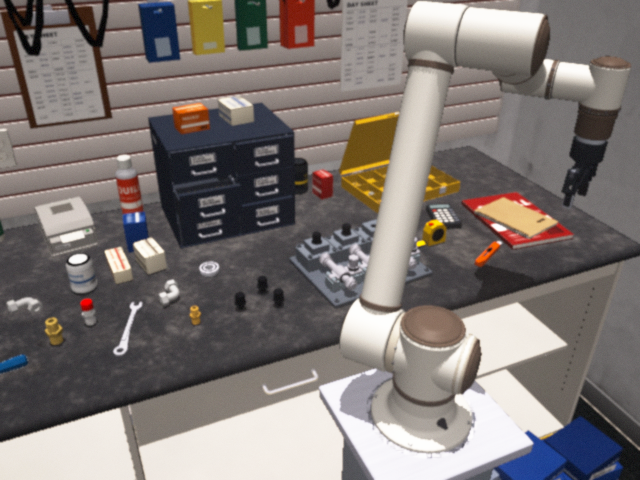

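Both views show three black plugs (scene 248,319 / 269,288 / 294,306; side 240,300 / 262,284 / 278,297). The open port is on the right-hand valve section (scene 381,187), and the bolts are around scene (376,243), (406,223), (434,206).

```bash
python3 - <<'E'
from h import *
a,b=load("scene0"),load("side0")
def blobs(d,win,th):
    u0,v0,u1,v1=win; g=d["image"][v0:v1,u0:u1].max(2)
    n,l,s,c=cv2.connectedComponentsWithStats((g<th).astype(np.uint8))
    return [(c[i]+[u0,v0],s[i]) for i in range(1,n) if s[i][4]>40]
for d,w in((a,(230,270,320,340)),(b,(225,265,300,320))):
    for c,s in blobs(d,w,38): print(np.round(c,1),s,np.round(onz(d,*c,24)))
print("port",np.round(onz(a,381,187,72)), "side",np.round(onz(b,388,225,72)))
for u,v in((376,239),(406,219),(434,203)): print("bolt",np.round(onz(a,u,v,86)))
for n,u,v in(("adapter",195,360),("bearing",193,270),("elbow",152,320),("tape",446,192),("baseL",367,299),("baseF",291,239),("baseR",457,237),):print(n,np.round(onz(a,u,v,0)))
s=cv2.resize(a["image"][160:310,280:470],None,fx=4,fy=4,interpolation=3)
cv2.imwrite("pics/crop1.png",s[:,:,::-1])
E
```

```text
Traceback (most recent call last):
  File "h.py", line 11, in onz
    c,r=ray(d,u,v); return c+r*(z-c[2])/r[2]
        ~~~^^^^^^^
  File "h.py", line 9, in ray
    r=R@np.array([(u-d["cx"])/d["fx"],(v-d["cy"])/d["fy"],1.]); return np.array(d["xyz"]),r/np.linalg.norm(r)
      ~^~~~~~~~~~~~~~~~~~~~~~~~~~~~~~~~~~~~~~~~~~~~~~~~~~~~~~~
ValueError: matmul: Input operand 1 has a mismatch in its core dimension 0, with gufunc signature (n?,k),(k,m?)->(n?,m?) (size 3 is different from 4)
```

```bash
sed -i 's/R=np.array(d\["rotation"\]); /R=Rot.from_quat(d["rotation"]).as_matrix()/; s/q=np.array(d\["rotation"\]).T@/q=Rot.from_quat(d["rotation"]).as_matrix().T@/; s/^from bench/from scipy.spatial.transform import Rotation as Rot\nfrom bench/' h.py
python3 - <<'E'
from h import *
a,b=load("scene0"),load("side0")
def blobs(d,win,th):
    u0,v0,u1,v1=win; g=d["image"][v0:v1,u0:u1].max(2)
    n,l,s,c=cv2.connectedComponentsWithStats((g<th).astype(np.uint8))
    return [(c[i]+[u0,v0],s[i]) for i in range(1,n) if s[i][4]>40]
for d,w in((a,(230,270,320,340)),(b,(225,265,300,320))):
    for c,s in blobs(d,w,38): print(np.round(c,1),s,np.round(onz(d,*c,24)))
print("port",np.round(onz(a,381,187,72)), "side",np.round(onz(b,388,225,72)))
for u,v in((376,239),(406,219),(434,203)): print("bolt",np.round(onz(a,u,v,86)))
for n,u,v in(("adapter",195,360),("bearing",193,270),("elbow",152,320),("tape",446,192),("baseL",367,299),("baseF",291,239),("baseR",457,237),):print(n,np.round(onz(a,u,v,0)))
s=cv2.resize(a["image"][160:310,280:470],None,fx=4,fy=4,interpolation=3)
cv2.imwrite("pics/crop1.png",s[:,:,::-1])
E
```

```text
[269.2 289.8] [34 14 11 13 93] [508. 157.  24.]
[294.6 307.5] [59 33 12 12 92] [441. 140.  24.]
[248.2 321.1] [12 46 12 10 84] [465. 231.  24.]
[262.2 285.2] [ 33  12   9  17 124] [511. 157.  24.]
[278.3 298.1] [ 49  25  10  17 131] [443. 138.  24.]
[239.8 301.4] [ 10  28  10  17 121] [467. 231.  24.]
port [ 591. -207.   72.] side [ 585. -253.   72.]
bolt [452. -73.  86.]
bolt [ 463. -167.   86.]
bolt [ 467. -256.   86.]
adapter [460. 349.   0.]
bearing [669. 256.   0.]
elbow [592. 380.   0.]
tape [ 545. -397.    0.]
baseL [389.  -5.   0.]
baseF [628.  28.   0.]
baseR [ 411. -297.   -0.]
```

View pics/crop1.png

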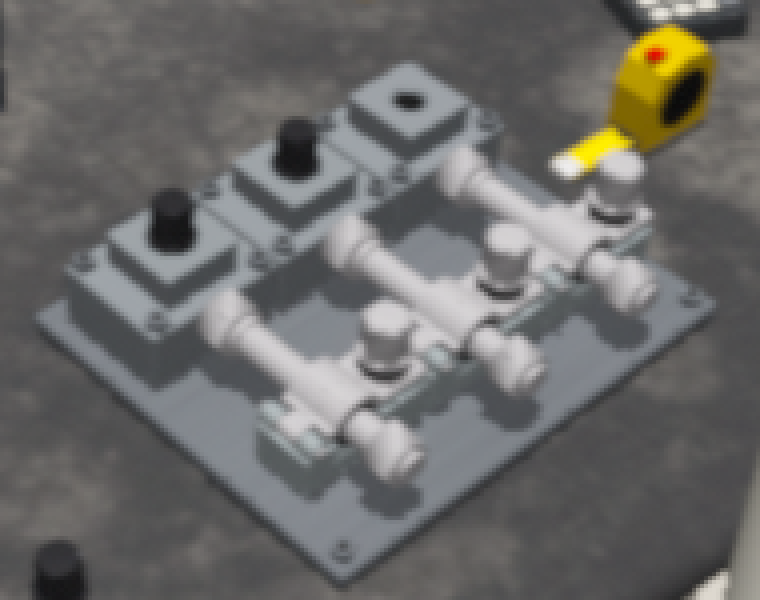

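The open port is the right-hand section, and the target plug is the leftmost at about (466, 231). I'm rotating the tool so it closes along base x, then going over the base.

```bash
python3 -m pendant '[[0,0,0,0,0,-8.25,0.085],[0,0,0,0,0,-8.25,0.085],[0,0,0,0,0,-8.25,0.085],[0,0,0,0,0,-8.25,0.085],[0,0,0,0,0,-8.25,0.085],[0,0,0,0,0,-8.25,0.085],[0,0,0,0,0,-8.25,0.085],[0,0,0,0,0,-8.25,0.085],[0,0,0,0,0,-8.25,0.085]]'
python3 -m pendant '[[-0.0326,-0.0358,0,0,0,0,0.085],[-0.0326,-0.0358,0,0,0,0,0.085],[-0.0326,-0.0358,0,0,0,0,0.085],[-0.0326,-0.0358,0,0,0,0,0.085],[-0.0326,-0.0358,0,0,0,0,0.085],[-0.0326,-0.0358,0,0,0,0,0.085],[-0.0326,-0.0358,0,0,0,0,0.085],[-0.0326,-0.0358,0,0,0,0,0.085],[-0.0326,-0.0358,0,0,0,0,0.085],[-0.0326,-0.0358,0,0,0,0,0.085],[0,0,0,0,0,0,0.085],[0,0,0,0,0,0,0.085]]'
python3 - <<'E'
from h import *
d=shot("wrist","w1"); s=arm.read_state(); print(s["joints"],s["position"],d["xyz"],d["fx"]); print(Rot.from_quat(s["ee_rot"]).as_matrix().round(3), Rot.from_quat(d["rotation"]).as_matrix().round(3))
E
```

```text
clock: 1.0
position: [250.6, -572.2, 255.6]
ee_rot: [0.756, -0.655, -0.001, -0.0]
contact_force: [-0.6, 0.2, 0.1]
gripper_width: 85.1
grasp_force: 0.0
clock: 2.2
position: [560.8, -199.1, 255.4]
ee_rot: [0.755, -0.656, -0.001, 0.0]
contact_force: [0.2, 0.2, 0.3]
gripper_width: 84.8
grasp_force: 0.0
[-7.10561513e-02  3.34760921e-01 -6.91007558e-02 -1.37897223e-04
 -1.16851438e+00  2.09627797e-01] [ 560.23228707 -200.04465419  255.66614663] [ 570.65541311 -275.61318107  372.01963582] 361.6169180922661
[[ 0.138 -0.99  -0.002]
 [-0.99  -0.138  0.   ]
 [-0.     0.002 -1.   ]] [[-0.99  -0.132 -0.043]
 [-0.139  0.944  0.298]
 [ 0.001  0.301 -0.954]]
```

View pics/w1.png

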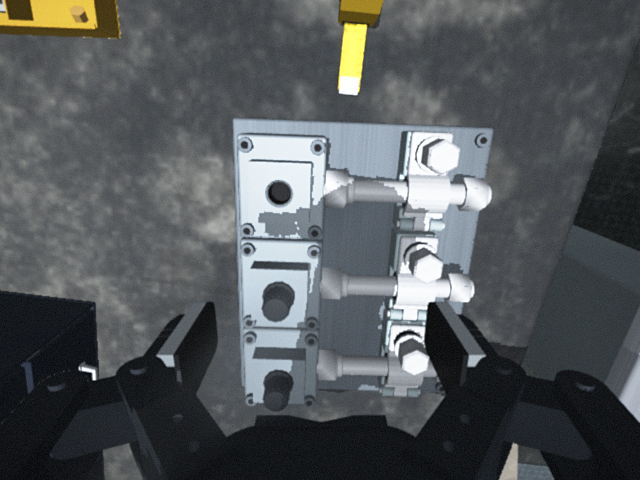

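The wrist view shows the open hole at (280,192) and bolt heads at (441,154), (427,263) and (413,354). I'll take a second view from a shifted place on the way to the plug, then two views of the plug.

```bash
python3 -m pendant '[[-0.044,0.0034,0,0,0,0,0.085],[-0.044,0.0034,0,0,0,0,0.085],[0,0,0,0,0,0,0.085],[0,0,0,0,0,0,0.085],[0,0,0,0,0,0,0.085]]' >/dev/null
python3 -c "
from h import *
shot('wrist','w2')"
python3 -m pendant '[[-0.044,0.0034,0,0,0,0,0.085],[-0.044,0.0034,0,0,0,0,0.085],[-0.044,0.0034,0,0,0,0,0.085],[-0.044,0.0034,0,0,0,0,0.085],[-0.044,0.0034,0,0,0,0,0.085],[-0.044,0.0034,0,0,0,0,0.085],[0,0,0,0,0,0,0.085],[0,0,0,0,0,0,0.085],[0,0,0,0,0,0,0.085]]' >/dev/null
python3 -c "
from h import *
shot('wrist','w3')"
python3 -m pendant '[[-0.044,0.0034,0,0,0,0,0.085],[-0.044,0.0034,0,0,0,0,0.085],[0,0,0,0,0,0,0.085],[0,0,0,0,0,0,0.085],[0,0,0,0,0,0,0.085]]'
python3 - <<'E'
from h import *
w4=shot("wrist","w4"); w1,w2,w3=[load(f"w{i}") for i in(1,2,3)]
def blob(d,p,th,r,bright=False):
    u,v=np.round(p).astype(int); g=cv2.cvtColor(d["image"],cv2.COLOR_RGB2GRAY)
    m=((g>th) if bright else (g<th)).astype(np.uint8); k=np.zeros_like(m); k[max(0,v-r):v+r,max(0,u-r):u+r]=1
    n,l,s,c=cv2.connectedComponentsWithStats(m*k)
    o=[(np.linalg.norm(c[i]-p),i) for i in range(1,n) if s[i][4]>60]
    if not o: return None,None
    i=min(o)[1]; return c[i],s[i]
o=[]
for d in(w1,w2):
    g=proj(d,(596,-218,72)) if d is w2 else (280,192)
    if d is w2: g=proj(w2,onz(w1,280,192,72))
    for th in(70,110):
        c,s=blob(d,np.array(g),th,22); print("hole",g,c,s)
    o.append((d,*c)); print(onz(d,*c,72))
print("port",tri(o))
for d in(w3,w4):
    g=np.array(proj(d,(466,231,30))); print("plug",g,blob(d,g,50,40))
s=np.hstack([cv2.resize(load(f)["image"],(400,300)) for f in("w3","w4")])
cv2.imwrite("pics/p34.png",s[:,:,::-1])
E
```

```text
clock: 4.25
position: [466.7, 229.4, 256.2]
ee_rot: [0.754, -0.657, -0.0, 0.0]
contact_force: [-0.0, 0.8, -0.4]
gripper_width: 85.3
grasp_force: 0.0
hole (280, 192) [278.76822917 192.77864583] [268 182  22  22 384]
hole (280, 192) [278.93119266 192.72706422] [268 181  23  24 436]
[ 597.09521078 -214.96937291   72.        ]
hole (np.float64(266.4403266854788), np.float64(81.867978293275)) [265.41420118  83.79881657] [254  71  24  27 507]
hole (np.float64(266.4403266854788), np.float64(81.867978293275)) [265.54181185  83.6445993 ] [253  69  26  29 574]
[ 596.8449296  -214.35101791   72.        ]
port [ 597.25012237 -214.5134504    69.68098314]
plug [326.89909931 289.92002944] (array([325.62179487, 280.95512821]), array([313, 275,  24,  15, 156], dtype=int32))
plug [320.06875725 207.54861789] (array([317.64329268, 205.61585366]), array([303, 192,  29,  29, 328], dtype=int32))
```

View pics/p34.png

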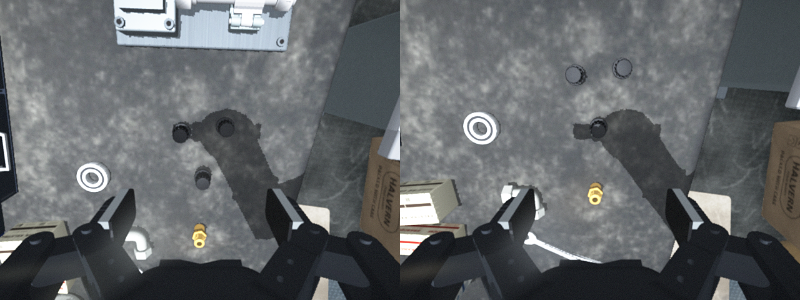

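Picture 5 (w3 left, w4 right): the target plug is at w3 (325,283) and w4 (317,205), and the adapter and elbow are clear of it. I'm going closer for a precise two-view fix.

```bash
python3 -m pendant '[[0,0,0.04,0,0,0,0.085],[0,0,0.04,0,0,0,0.085],[0,0,0.04,0,0,0,0.085],[0,0,0,0,0,0,0.085],[0,0,0,0,0,0,0.085]]'
python3 - <<'E'
from h import *
w5=shot("wrist","w5"); w4=load("w4"); t=[]
for d,h in((w4,40),(w5,60)):
    u,v=np.round(proj(d,(466,231,32))).astype(int); print(u-h,v-h,400/(2*h))
    c=d["image"][v-h:v+h,u-h:u+h]; c=np.clip(c.astype(float)*2.2,0,255).astype(np.uint8)
    t.append(cv2.resize(c,(400,400),interpolation=cv2.INTER_CUBIC))
cv2.imwrite("pics/p5.png",np.hstack(t)[:,:,::-1])
E
```

```text
clock: 4.8
position: [467.2, 230.1, 136.9]
ee_rot: [0.754, -0.657, 0.0, 0.0]
contact_force: [1.1, 0.2, 1.0]
gripper_width: 85.3
grasp_force: 0.0
280 168 5.0
261 189 3.3333333333333335
```

View pics/p5.png

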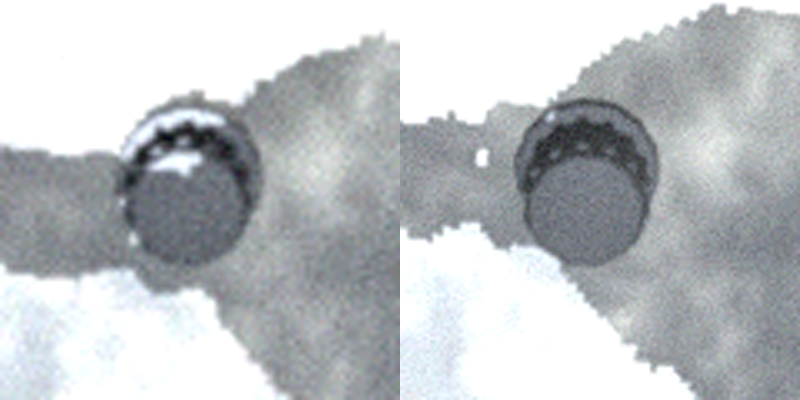

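In the enlarged crops the head's top face is centred at w4 (317.4, 210.0) and w5 (316.2, 252.3).

```bash
python3 - <<'E'
from h import *
a,b=load("w4"),load("w5"); print(tri([(a,317.4,210),(b,316.2,252.3)]),onz(a,317.4,210,44),onz(b,316.2,252.3,44))
s=arm.read_state(); print(s["position"],s["joints"])
p=onz(b,316.2,252.3,44)-s["position"]; print(Rot.from_quat(s["ee_rot"]).as_matrix().T@p)
E
```

```text
[468.57925593 232.14415298  36.95524414] [468.55996629 230.46647109  44.        ] [469.0105888  229.61439761  44.        ]
[467.79737065 230.97492078 138.15986872] [ 0.77044617  0.33141838 -0.40740818  0.00125616 -0.82907075 -0.63367914]
[ 1.60523577 -0.74339058 94.16089627]
```

```bash
python3 -m pendant '[[0.0015,-0.0007,0.02,0,0,0,0.045],[0,0,0.025,0,0,0,0.045],[0,0,0.025,0,0,0,0.045],[0,0,0.015,0,0,0,0.045],[0,0,0.006,0,0,0,0.045],[0,0,0,0,0,0,0.045],[0,0,0,0,0,0,0.02],[0,0,0,0,0,0,0.01],[0,0,0,0,0,0,0.01],[0,0,0,0,0,0,0.01],[0,0,0,0,0,0,0.01],[0,0,0,0,0,0,0.01]]'
```

```text
clock: 6.05
position: [468.4, 230.3, 47.0]
ee_rot: [0.754, -0.656, 0.0, -0.002]
contact_force: [-0.2, 0.4, 6.0]
gripper_width: 20.9
grasp_force: 58.5
```

```bash
python3 -m pendant '[[0,0,-0.02,0,0,0,0.01],[0,0,-0.04,0,0,0,0.01],[0,0,-0.04,0,0,0,0.01],[0,0,-0.035,0,0,0,0.01],[0,0,0,0,0,0,0.01]]'
python3 -m pendant '[[0.0458,-0.0066,0,0,0,0,0.01],[0.0458,-0.0066,0,0,0,0,0.01],[0.0458,-0.0066,0,0,0,0,0.01],[0.0458,-0.0066,0,0,0,0,0.01],[0.0458,-0.0066,0,0,0,0,0.01],[0.0458,-0.0066,0,0,0,0,0.01],[0.0458,-0.0066,0,0,0,0,0.01],[0.0458,-0.0066,0,0,0,0,0.01],[0.0458,-0.0066,0,0,0,0,0.01],[0.0458,-0.0066,0,0,0,0,0.01],[0,0,0,0,0,0,0.01],[0,0,0,0,0,0,0.01]]'
python3 - <<'E'
from h import *
d=shot("wrist","w6"); s=arm.read_state(); R=Rot.from_quat(s["ee_rot"]).as_matrix()
print(s["position"],s["joints"],R.T@(np.array([597,-214.6,0])-s["position"]), proj(d,(597,-214.6,72)))
print("expected foot/flange px", proj(d,s["position"]+R@[0,0,47]),proj(d,s["position"]+R@[0,0,3]))
E
```

```text
clock: 6.55
position: [469.7, 231.3, 186.1]
ee_rot: [0.754, -0.656, 0.001, -0.006]
contact_force: [0.7, 1.3, -1.4]
gripper_width: 20.7
grasp_force: 58.6
clock: 7.75
position: [594.8, -216.2, 178.8]
ee_rot: [0.753, -0.658, -0.001, 0.0]
contact_force: [-0.5, 0.3, -1.4]
gripper_width: 20.8
grasp_force: 58.7
[ 594.83155102 -215.19006433  179.18602058] [-9.20027395e-02  4.58343996e-01 -7.70955133e-02 -7.19476623e-04
 -1.03744639e+00  2.29220475e-01] [-9.56629799e-02 -2.56812500e+00  1.79181684e+02] (np.float64(315.13507555738465), np.float64(247.72020120805462))
expected foot/flange px (np.float64(318.2477047817273), np.float64(287.5407958481919)) (np.float64(317.4880187744225), np.float64(338.0636800187472))
```

View pics/w6.png

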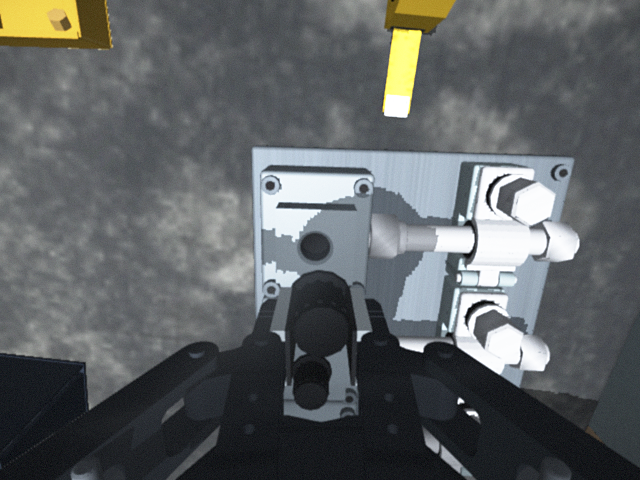

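The wrist view shows the plug upright in the pads (head top about (320,330)) and the hole at (315,246), where predicted. I'm enlarging it to check the plug's seat in the grip.

```bash
python3 - <<'E'
from h import *
d=load("w6"); c=np.clip(d["image"][220:370,240:400].astype(float)*3,0,255).astype(np.uint8)
cv2.imwrite("pics/c6.png",cv2.resize(c,None,fx=4,fy=4,interpolation=2)[:,:,::-1])
E
```

```text
(no output)
```

View pics/c6.png

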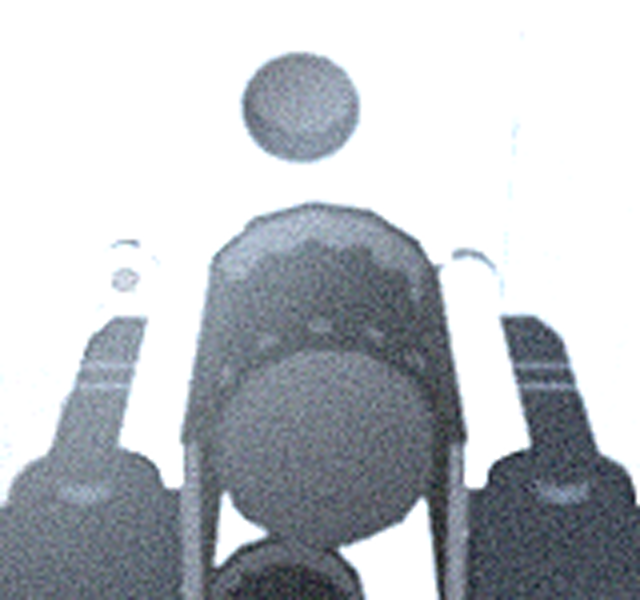

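The plug is centred between the pads, seated a few mm lower than nominal. It appears about 1.6 mm to tool +y, so I add that to the correction, then lower in stages and watch the force.

```bash
python3 -m pendant '[[0,-0.0042,0,0,0,0,0.01],[0,0,0.015,0,0,0,0.01],[0,0,0.015,0,0,0,0.01],[0,0,0,0,0,0,0.01],[0,0,0,0,0,0,0.01]]'
python3 - <<'E'
from h import *
d=shot("wrist","w7"); s=arm.read_state(); R=Rot.from_quat(s["ee_rot"]).as_matrix()
print(s["position"],proj(d,(598.6,-214.6,72)))
c=np.clip(d["image"][200:380,210:430].astype(float)*2.5,0,255).astype(np.uint8)
cv2.imwrite("pics/c7.png",cv2.resize(c,None,fx=3,fy=3,interpolation=2)[:,:,::-1])
E
```

```text
clock: 8.3
position: [600.1, -213.6, 150.7]
ee_rot: [0.755, -0.656, 0.0, 0.0]
contact_force: [0.4, -0.4, -0.3]
gripper_width: 21.0
grasp_force: 58.7
[ 600.42586066 -213.86966601  151.25794572] (np.float64(321.6607690707173), np.float64(260.65250622986645))
```

View pics/c7.png

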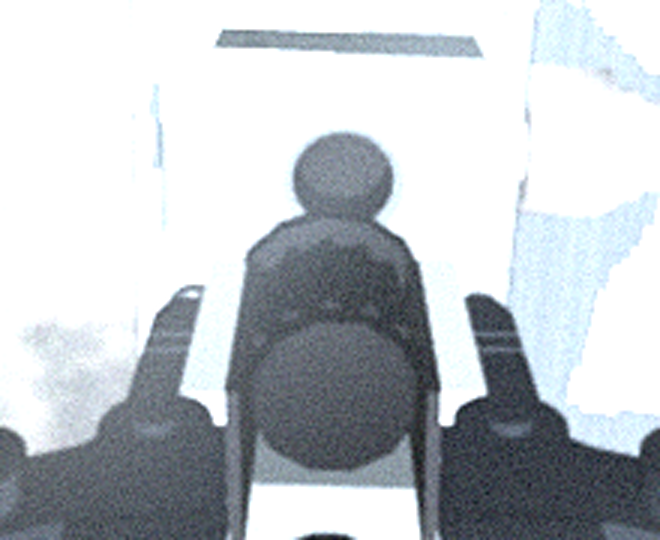

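The hole is at crop (343,177), 8 crop px right of the plug axis, so I overshot by about 1.6 mm. I'm solving for the plug's offset and slip in the grip from these edges.

```bash
python3 - <<'E'
from h import *
from scipy.optimize import least_squares as L
d=load("w7"); s=arm.read_state(); R=Rot.from_quat(s["ee_rot"]).as_matrix(); p=s["position"]
row=lambda x,z: proj(d,p+R@[x,0,z])[1]
def f(q,full=0):
    ox,sl,r=q; return [row(ox-r,3+sl)-356.7,row(ox+r,3+sl)-306.7,min(row(ox+15,31+sl),row(ox+15,27+sl))-272.3]
r=L(f,[0,0,11.4]); print(r.x,r.fun)
for sl in(0,5,10): r=L(lambda q:f([q[0],sl,11.4]),[0]); print(sl,r.x,r.fun)
for x in(-2,-1,0,1,2): print(x,proj(d,p+R@[x,0,p[2]-72]))
print("hole row 259")
E
```

```text
[-6.48590838 12.32138754 11.88502874] [-3.29691829e-12  1.70530257e-13 -3.12638804e-12]
0 [0.54094935] [ 3.12072427  0.37546488 -3.68168536]
5 [-2.29925627] [ 1.34121017  0.64726884 -2.13571486]
10 [-5.13744529] [-0.30999273  0.89336182 -0.69605952]
-2 (np.float64(318.2023675564646), np.float64(264.5329057335327))
-1 (np.float64(318.19795310095884), np.float64(262.92825422793106))
0 (np.float64(318.19352595184466), np.float64(261.3189886044994))
1 (np.float64(318.1890860542934), np.float64(259.705088932988))
2 (np.float64(318.1846333531596), np.float64(258.086535168199))
hole row 259
```

```bash
python3 -m pendant '[[0.0015,0.0016,0.01,0,0,0,0.01],[0,0,0.01,0,0,0,0.01],[0,0,0.006,0,0,0,0.01],[0,0,0,0,0,0,0.01]]'
python3 -m pendant '[[0,0,0.004,0,0,0,0.01],[0,0,0.003,0,0,0,0.01],[0,0,0,0,0,0,0.01]]'
python3 -m pendant '[[0,0,0.003,0,0,0,0.01],[0,0,0.003,0,0,0,0.01],[0,0,0,0,0,0,0.01]]'
```

```text
clock: 8.75
position: [597.5, -216.2, 122.7]
ee_rot: [0.754, -0.657, -0.001, 0.001]
contact_force: [0.1, -1.1, -0.4]
gripper_width: 21.1
grasp_force: 58.7
clock: 9.05
position: [598.2, -216.3, 116.9]
ee_rot: [0.754, -0.657, -0.0, 0.0]
contact_force: [-0.4, 0.0, -0.8]
gripper_width: 20.6
grasp_force: 58.7
clock: 9.35
position: [598.1, -215.6, 111.1]
ee_rot: [0.754, -0.657, -0.001, -0.0]
contact_force: [-1.2, 3.3, 0.7]
gripper_width: 21.1
grasp_force: 58.9
```

```bash
python3 -m pendant '[[-0.001,0,0.002,0,0,0,0.01],[0,0,0.002,0,0,0,0.01],[0,0,0,0,0,0,0.01]]'
python3 -m pendant '[[0,0,0.002,0,0,0,0.01],[0,0,0.002,0,0,0,0.01],[0,0,0,0,0,0,0.01]]'
```

```text
clock: 9.65
position: [598.0, -215.2, 106.8]
ee_rot: [0.754, -0.657, -0.0, 0.0]
contact_force: [-0.4, 2.3, -1.0]
gripper_width: 21.1
grasp_force: 58.8
clock: 9.95
position: [598.1, -215.1, 103.4]
ee_rot: [0.754, -0.657, -0.0, 0.0]
contact_force: [-2.1, 4.3, 2.8]
gripper_width: 21.0
grasp_force: 59.3
```

```bash
python3 -m pendant '[[-0.001,0.0005,0.001,0,0,0,0.01],[0,0,0.001,0,0,0,0.01],[0,0,0,0,0,0,0.01]]'
python3 -m pendant '[[0,0,0.001,0,0,0,0.01],[0,0,0.001,0,0,0,0.01],[0,0,0,0,0,0,0.01]]'
```

```text
clock: 10.25
position: [598.1, -215.0, 103.4]
ee_rot: [0.754, -0.656, 0.001, 0.0]
contact_force: [-3.6, 2.6, 9.9]
gripper_width: 20.8
grasp_force: 59.8
clock: 10.55
position: [598.2, -215.0, 103.2]
ee_rot: [0.755, -0.656, 0.001, 0.0]
contact_force: [-5.6, 4.3, 16.7]
gripper_width: 21.0
grasp_force: 60.5
```

The plug stopped at z 103 with rising force, so it's home. I'll release it, lift, then press the head with closed fingers to confirm.

```bash
python3 -m pendant '[[0,0,-0.002,0,0,0,0.06],[0,0,0,0,0,0,0.06],[0,0,0,0,0,0,0.06],[0,0,-0.01,0,0,0,0.06],[0,0,-0.03,0,0,0,0.05],[0,0,-0.02,0,0,0,0],[0,0,0,0,0,0,0],[0,0,0,0,0,0,0],[0,0,0,0,0,0,0]]'
python3 -m pendant '[[0,0,0.015,0,0,0,0],[0,0,0.012,0,0,0,0],[0,0,0.003,0,0,0,0],[0,0,0.003,0,0,0,0],[0,0,0,0,0,0,0]]'
```

```text
clock: 11.45
position: [596.9, -214.3, 160.1]
ee_rot: [0.754, -0.657, -0.001, 0.0]
contact_force: [0.1, 0.3, -0.2]
gripper_width: -0.1
grasp_force: 0.0
clock: 11.95
position: [597.5, -214.4, 127.8]
ee_rot: [0.754, -0.657, -0.0, 0.0]
contact_force: [0.4, 0.0, -0.9]
gripper_width: -0.1
grasp_force: 0.0
```

```bash
python3 -m pendant '[[0,0,0.002,0,0,0,0],[0,0,0.002,0,0,0,0],[0,0,0,0,0,0,0]]'
python3 -m pendant '[[0,0,0.001,0,0,0,0],[0,0,0.001,0,0,0,0],[0,0,0,0,0,0,0]]'
python3 - <<'E'
from h import *
w1,w2=load("w1"),load("w2")
# bolts: hexagon top faces: bright blobs; use largest-brightness face contour
for d,n in((w1,"w1"),(w2,"w2")):
    g=cv2.cvtColor(d["image"],cv2.COLOR_RGB2GRAY)
    for u,v in((441,154),(427,263),(413,354)):
        p=onz(w1,u,v,86); q=proj(d,p)
        print(n,np.round(p,1),np.round(q,1))
t=[]
for d in(w1,w2):
    for u,v in((441,154),(427,263),(413,354)):
        q=np.round(proj(d,onz(w1,u,v,86))).astype(int); x,y=q-30; x=max(x,0);y=max(y,0); print(x,y)
        t.append(cv2.resize(cv2.convertScaleAbs(d["image"][y:y+60,x:x+60],alpha=.8),(260,260),interpolation=2))
cv2.imwrite("pics/b.png",np.vstack([np.hstack(t[:3]),np.hstack(t[3:])])[:,:,::-1])
E
```

```text
clock: 12.25
position: [598.0, -214.5, 125.2]
ee_rot: [0.754, -0.657, 0.001, -0.0]
contact_force: [-1.0, -0.6, 2.6]
gripper_width: 0.2
grasp_force: 1.2
clock: 12.55
position: [598.1, -214.5, 125.1]
ee_rot: [0.754, -0.656, 0.001, -0.0]
contact_force: [-4.2, 2.2, 11.3]
gripper_width: 0.3
grasp_force: 5.3
w1 [ 474.8 -265.3   86. ] [441. 154.]
w1 [ 465.  -175.2   86. ] [427. 263.]
w1 [457.4 -85.1  86. ] [413. 354.]
w2 [ 474.8 -265.3   86. ] [441.7  29.4]
w2 [ 465.  -175.2   86. ] [426.8 160.1]
w2 [457.4 -85.1  86. ] [412.2 267.5]
411 124
397 233
383 324
412 0
397 130
382 238
```

View pics/b.png

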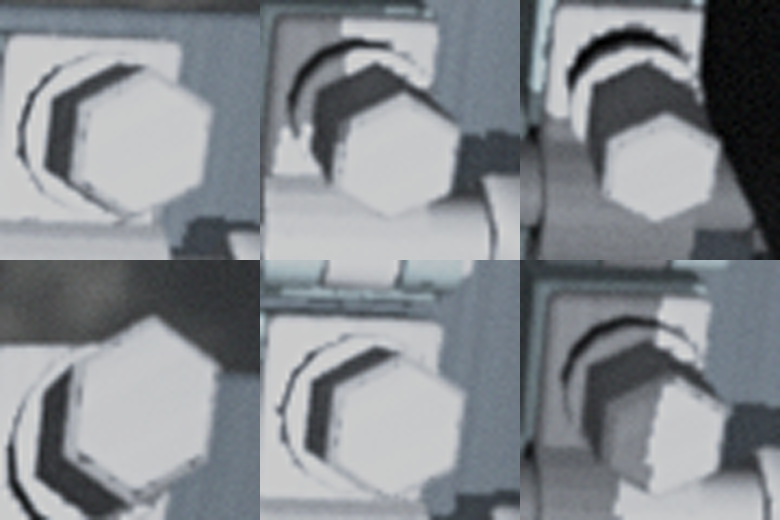

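The crops show the three hex tops clearly (centres w1 (444,156.8), (428.8,268.8), (415.5,362.3); w2 (445.2,33.5), (428.4,167.2), (415.5,277.7)). The plug head's top is at about 100 mm and solid, so it's home.

```bash
python3 -m pendant '[[0,0,-0.01,0,0,0,0],[0,0,-0.015,0,0,0,0],[0,0,0,0,0,0,0],[0,0,0,0,0,0,0],[0,0,0,0,0,0,0]]'
python3 - <<'E'
from h import *
a,b=load("w1"),load("w2"); s=arm.read_state(); R=Rot.from_quat(s["ee_rot"]).as_matrix(); print(s["position"])
P=[]
for n,p,q in(("L",(415.5,362.3),(415.5,277.7)),("M",(428.8,268.8),(428.4,167.2)),("R",(444,156.8),(445.2,33.5))):
    t=tri([(a,*p),(b,*q)]); m=(onz(a,*p,86)+onz(b,*q,86))/2+[1,0,0]; P.append(m)
    print(n,t.round(1),onz(a,*p,86).round(1),onz(b,*q,86).round(1),"tool delta",(R.T@(m-s["position"])).round(1))
v=P[0]-P[2]; print("base yaw",np.arctan2(-v[0],v[1]),np.linalg.norm(v))
E
```

```text
clock: 13.05
position: [597.1, -214.3, 146.4]
ee_rot: [0.754, -0.657, -0.001, 0.0]
contact_force: [0.2, -0.4, -0.0]
gripper_width: 0.2
grasp_force: 0.0
[ 597.08596305 -214.26318162  146.39681396]
L [452.3 -75.7  84.7] [453.1 -76.5  86. ] [452.5 -76.2  86. ] tool delta [-156.2  122.9   60.7]
M [ 462.3 -170.    85.5] [ 462.3 -170.2   86. ] [ 462.6 -170.    86. ] tool delta [-62.  126.3  60.6]
R [ 471.4 -263.5   84.4] [ 472.  -263.6   86. ] [ 471.7 -263.2   86. ] tool delta [ 31.6 129.7  60.6]
base yaw 0.10154322385805652 187.95389261489768
```

```bash
python3 -m pendant '[[-0.039,0.0307,0,0,0,0,0],[-0.039,0.0307,0,0,0,0,0],[-0.039,0.0307,0,0,0,0,0],[-0.039,0.0307,0,0,0,0,0],[0,0,0.015,0,0,2.1,0],[0,0,0.015,0,0,0,0],[0,0,0,0,0,0,0],[0,0,0,0,0,0,0]]'
python3 -m pendant '[[0,0,0.002,0,0,0,0],[0,0,0.002,0,0,0,0],[0,0,0,0,0,0,0]]'
python3 -m pendant '[[0,0,0.002,0,0,0,0],[0,0,0,0,0,0,0]]'
python3 -m pendant '[[0,0,0.001,0,0,0,0],[0,0,0,0,0,0,0]]'
```

```text
clock: 13.85
position: [454.5, -76.8, 117.1]
ee_rot: [0.742, -0.67, -0.0, 0.0]
contact_force: [0.7, 0.4, -0.3]
gripper_width: 0.1
grasp_force: 0.0
clock: 14.15
position: [454.6, -76.9, 113.3]
ee_rot: [0.742, -0.671, -0.0, -0.0]
contact_force: [-0.3, -0.1, 0.8]
gripper_width: -0.1
grasp_force: 0.0
clock: 14.35
position: [454.5, -76.8, 111.2]
ee_rot: [0.742, -0.67, -0.0, 0.0]
contact_force: [-0.3, 0.0, 0.0]
gripper_width: 0.0
grasp_force: 0.0
clock: 14.55
position: [454.6, -76.8, 111.1]
ee_rot: [0.742, -0.67, 0.0, 0.0]
contact_force: [-1.8, 1.1, 5.8]
gripper_width: 0.0
grasp_force: 2.9
```

```bash
python3 -m pendant '[[0,0,0.001,0,0,0,0],[0,0,0,0,0,0,0]]'
python3 -m pendant '[[0,0,-0.02,0,0,0,0],[0,0,-0.012,0,0,0,0],[0,0,0,0,0,0,0],[0.0471,0,0,0,0,0,0],[0.0471,0,0,0,0,0,0],[0,0,0.015,0,0,0,0],[0,0,0.012,0,0,0,0],[0,0,0,0,0,0,0],[0,0,0,0,0,0,0]]'
```

```text
clock: 14.75
position: [454.6, -76.8, 111.1]
ee_rot: [0.742, -0.67, 0.0, 0.0]
contact_force: [-5.3, 0.7, 13.8]
gripper_width: -0.2
grasp_force: 6.7
clock: 15.65
position: [463.7, -170.4, 113.8]
ee_rot: [0.742, -0.67, -0.001, 0.0]
contact_force: [0.5, -0.3, 0.2]
gripper_width: -0.1
grasp_force: 0.0
```

```bash
python3 -m pendant '[[0,0,0.002,0,0,0,0],[0,0,0.002,0,0,0,0],[0,0,0,0,0,0,0]]'
python3 -m pendant '[[0,0,0.001,0,0,0,0],[0,0,0.001,0,0,0,0],[0,0,0,0,0,0,0]]'
python3 -m pendant '[[0,0,0.001,0,0,0,0],[0,0,0,0,0,0,0]]'
```

```text
clock: 15.95
position: [464.4, -170.1, 111.1]
ee_rot: [0.742, -0.67, 0.0, -0.0]
contact_force: [-1.1, 0.9, 3.9]
gripper_width: -0.0
grasp_force: 2.0
clock: 16.25
position: [464.5, -170.2, 111.0]
ee_rot: [0.743, -0.67, 0.001, -0.0]
contact_force: [-6.0, 3.9, 17.5]
gripper_width: -0.0
grasp_force: 8.8
clock: 16.45
position: [464.5, -170.2, 111.0]
ee_rot: [0.743, -0.67, 0.001, -0.0]
contact_force: [-8.3, 5.3, 23.8]
gripper_width: -0.3
grasp_force: 12.0
```

Left and middle are solid. Now the right bolt.

```bash
python3 -m pendant '[[0,0,-0.02,0,0,0,0],[0,0,-0.014,0,0,0,0],[0,0,0,0,0,0,0],[0.0470,0,0,0,0,0,0],[0.0470,0,0,0,0,0,0],[0,0,0.015,0,0,0,0],[0,0,0.012,0,0,0,0],[0,0,0,0,0,0,0],[0,0,0,0,0,0,0]]'
python3 -m pendant '[[0,0,0.002,0,0,0,0],[0,0,0.002,0,0,0,0],[0,0,0,0,0,0,0]]'
python3 -m pendant '[[0,0,0.001,0,0,0,0],[0,0,0.001,0,0,0,0],[0,0,0,0,0,0,0]]'
python3 -m pendant '[[0,0,0.001,0,0,0,0],[0,0,0.001,0,0,0,0],[0,0,0,0,0,0,0]]'
```

```text
clock: 17.35
position: [473.2, -263.2, 113.7]
ee_rot: [0.742, -0.67, -0.001, 0.0]
contact_force: [0.2, -0.1, -0.2]
gripper_width: 0.2
grasp_force: 0.0
clock: 17.65
position: [473.8, -263.6, 110.6]
ee_rot: [0.742, -0.67, 0.0, -0.0]
contact_force: [0.2, 0.4, 0.8]
gripper_width: -0.3
grasp_force: 0.3
clock: 17.95
position: [473.8, -263.9, 108.5]
ee_rot: [0.742, -0.67, 0.0, -0.0]
contact_force: [-0.1, 1.3, 1.1]
gripper_width: 0.0
grasp_force: 0.7
clock: 18.25
position: [473.8, -264.0, 106.4]
ee_rot: [0.742, -0.67, 0.0, -0.0]
contact_force: [0.5, 1.8, 3.0]
gripper_width: 0.2
grasp_force: 1.1
```

The right bolt gives 5 mm, so it's the loose one. Press slightly more, lift, open, and grip its head.

```bash
python3 -m pendant '[[0,0,0.001,0,0,0,0],[0,0,0.001,0,0,0,0],[0,0,0,0,0,0,0]]'
python3 -m pendant '[[0,0,-0.02,0,0,0,0],[0,0,-0.015,0,0,0,0.05],[0,0,0,0,0,0,0.05],[0,0,0,0,0,0,0.05],[0,0,0.02,0,0,0,0.05],[0,0,0.02,0,0,0,0.05],[0,0,0.01,0,0,0,0.05],[0,0,0,0,0,0,0.05],[0,0,0,0,0,0,0.05]]'
```

```text
clock: 18.55
position: [473.8, -264.0, 105.8]
ee_rot: [0.742, -0.67, 0.0, 0.0]
contact_force: [-1.6, 3.2, 9.3]
gripper_width: 0.2
grasp_force: 5.0
clock: 19.45
position: [473.6, -264.1, 89.1]
ee_rot: [0.742, -0.67, -0.0, 0.0]
contact_force: [0.6, 0.2, 0.1]
gripper_width: 50.0
grasp_force: 0.0
```

```bash
python3 -m pendant '[[0,0,0,0,0,0,0.01],[0,0,0,0,0,0,0.01],[0,0,0,0,0,0,0.01],[0,0,0,0,0,0,0.01],[0,0,0,0,0,0,0.01],[0,0,0,0,0,0,0.01]]'
python3 -m pendant '[[-0.0033,0,-0.0045,0,4,0,0.01],[-0.0033,0,-0.0045,0,4,0,0.01],[-0.0033,0,-0.0045,0,4,0,0.01],[0,0,0,0,0,0,0.01]]'
python3 -c "
from h import *
s=arm.read_state();print(s['joints'],s['position'])"
```

```text
clock: 20.05
position: [472.8, -264.2, 89.3]
ee_rot: [0.742, -0.67, -0.001, 0.0]
contact_force: [-3.6, -3.3, -0.1]
gripper_width: 22.6
grasp_force: 61.3
clock: 20.45
position: [471.6, -252.9, 102.8]
ee_rot: [0.739, -0.665, 0.078, 0.071]
contact_force: [-3.2, -7.5, 1.9]
gripper_width: 22.3
grasp_force: 61.2
[-0.10105368  0.36390025 -0.62502521  0.38888898 -0.57449182 -0.12121305] [ 471.64228282 -252.92513802  102.80916627]
```

```bash
python3 -m pendant '[[-0.0027,0,-0.0047,0,4,0,0.01],[-0.0027,0,-0.0047,0,4,0,0.01],[-0.003,0,-0.0046,0,4,0,0.01],[0,0,0,0,0,0,0.01]]'
```

```text
clock: 20.85
position: [470.4, -240.7, 112.9]
ee_rot: [0.727, -0.655, 0.154, 0.14]
contact_force: [-3.4, 1.5, 0.1]
gripper_width: 22.2
grasp_force: 61.3
```

```bash
python3 -m pendant '[[-0.0033,0,-0.0045,0,4,0,0.01],[-0.0033,0,-0.0045,0,4,0,0.01],[-0.0033,0,-0.0045,0,4,0,0.01],[0,0,0,0,0,0,0.01]]'
python3 -m pendant '[[-0.0033,0,-0.0045,0,4,0,0.01],[-0.0033,0,-0.0045,0,4,0,0.01],[-0.0033,0,-0.0045,0,4,0,0.01],[0,0,0,0,0,0,0.01],[0,0,0,0,0,0,0.01],[0,0,0,0,0,0,0.01],[0,0,0,0,0,0,0.01]]'
```

```text
clock: 21.25
position: [468.9, -226.2, 119.5]
ee_rot: [0.706, -0.638, 0.228, 0.208]
contact_force: [-5.3, 1.9, -0.7]
gripper_width: 22.6
grasp_force: 61.3
clock: 21.95
position: [467.4, -210.7, 123.4]
ee_rot: [0.678, -0.614, 0.299, 0.272]
contact_force: [-4.3, 1.1, -1.1]
gripper_width: 22.6
grasp_force: 61.4
```

```bash
python3 - <<'E'
from h import *
for n in("scene","side"):
    d=shot(n,n+"9"); g=d["image"].max(2); o=load(n+"0")["image"].max(2)
    for x,y in((598,-215),(588,-120),(578.5,-26)):
        u,v=np.round(proj(d,(x,y,90))).astype(int); k=(slice(v-9,v+10),slice(u-9,u+10)); m=g[k]<50; c=np.argwhere(m).mean(0) if m.any() else None
        print(n,(u,v),"dark now/before",m.sum(),(o[k]<50).sum(),c)
s=arm.read_state(); print(s["gripper_width"],s["grasp_force"],abs(s["joint_vel"]).max())
E
```

```text
scene (np.int64(383), np.int64(178)) dark now/before 0 12 None
scene (np.int64(354), np.int64(195)) dark now/before 73 85 [13.02739726  8.10958904]
scene (np.int64(323), np.int64(213)) dark now/before 90 89 [12.96666667  8.5       ]
side (np.int64(375), np.int64(220)) dark now/before 70 0 [ 8.5        16.47142857]
side (np.int64(346), np.int64(228)) dark now/before 0 74 None
side (np.int64(317), np.int64(237)) dark now/before 80 82 [9.6125 8.2875]
22.140095619066503 61.352924052625895 0.002785897379167484
```

```bash
python3 - <<'E'
from h import *
d=load("scene9"); print("scene patch med now/before",np.median(d["image"][169:188,374:393],(0,1)),np.median(load("scene0")["image"][169:188,374:393],(0,1)))
d=load("side9"); g=d["image"].max(2)[202:240,355:405]
print("\n".join("".join("#" if x<50 else "+" if x<110 else "." for x in r) for r in g))
w=shot("wrist","w9"); print(proj(w,(598,-215,100)),proj(w,(598,-215,72)),w["xyz"])
E
```

```text
scene patch med now/before [254. 251. 241.] [96. 96. 98.]
..................................................
..........................+++.....................
..........................+++++...................
..........................++++++..................
.........................+++++++..................
.........................++++++++.................
........................+++++++++.............++++
.........................+++#++++.........++++++++
.........................++##++++......+++++++++++
........................+++++#+++..+++++++++++++++
........................++####++++++++++++++++++++
........................++######++++++++++++++++++
........................++######++++++++++++++++++
........................++######++++++++++++++++++
........................++#####+++++++++++++++++++
........................+#######+#+#++++++++++++++
........................+#######++###+++++++++++++
........................+#######++####++++++++++++
........................+########++####+++++++++++
........................++#######++++###++++++++++
......................
[... 367 characters left out ...]
###+++....+++##+++
...........................+++++#####++...+++####+
...........................+++++++###++++.+++####+
...........................++++..++++++++++++####+
..........................++++.....+++++++++#####+
..........................+++.......++++##########
..........................+++......++++++#########
..........................++++...+++++++++########
..........................++++...++++++++++##++++#
..........................++++....++++++++++++++++
..........................++++....++++++++++++++++
(np.float64(30.638698008161327), np.float64(313.3559640306952)) (np.float64(68.02677041349813), np.float64(330.61821183216074)) [ 463.01835097 -175.85590652  258.5594036 ]
```

```bash
python3 - <<'E'
from h import *
w=load("w9"); g=w["image"].max(2)[285:365:2,0:130:2]
print("\n".join("".join("#" if x<60 else "+" if x<130 else "." for x in r) for r in g))
print(proj(w,(598,-215,76)),proj(w,(588,-120,100)))
E
```

```text
+++++++++++++++++++++++......+++++...............................
++++++++++++++++++++.............................................
+++++++++++++++++++..............................................
+++++++++++++++++++..............................................
++++++++++++++++++########+++....................................
++++++++++++++++##############+..................................
++++++++++++++##################+................................
++++++++++++######################...............................
+++++++++++#########################.............................
++++++++++#############################++++......................
+++++++++###################################+....................
++++++++#####################################+..................+
+++++++########################################.................#
+++++++#########################################+...............#
++++++######################+####################..............+#
++++++######################+####################+.............+#
+++++######################++###############
[... 967 characters left out ...]
###################+###++.............######
+++++++............+###################+###................###+##
++++++..............+#####################+...............+#+####
++++++...............+##################+.................#######
++....................+###############+...................#######
+.......................+###########++...................+#######
............................+++#+........................+#####+#
...+.....................................................########
++.......................................................#####+##
(np.float64(63.288227158338714), np.float64(328.4304042607587)) (np.float64(-88.25631747642348), np.float64(605.0840662338069))
```

The plug shows upright in the port, standing on the pad at the projected place. The cap is held at about 48° and still.

```bash
python3 -c "
from bench import arm
print(arm.job_done())"
```

```text
the job is handed in; nothing more can be done
None
```

The job is handed in: the spare plug is home in the right-hand port and released, the tap test showed the right-hand bolt is the loose one (it gave about 5 mm), and its cap is held open at about 48°; the judge's verdict was not shown.

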